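# Lock the transport case

### The job

Lock the specimen transport case, only pushing with the fingers and gripping nothing: first push the thumb lug to turn the slotted disc until its slot lines up with the steel bar (either end of the slot will do), then push the bar by its end plate through the disc and into the keeper until the plate stops against the guide. Do not lift the bar out of its guide, and leave the jar, cups, tube and carton standing round the case where they are.

Things in the scene. Friction and masses are not known exactly. Their poses are not given: they have to be found in the camera images.
- case: flat grey steel transport case, 104 mm (x) by 320 mm (y), top 45 mm above the worktop; it stays put. Origin under its centre, at worktop level. Along the middle line of its top lie, from -y to +y: lock bar, guide, slotted disc, keeper. A steel slide strip, its top at z = 48 mm, runs under them all
- guide (a point): middle of the guide, at strip level (x 0, y +8 mm of the case): two aluminium cheeks 52 mm long (y -18 to +34 mm of the case), tops 62 mm above the worktop, with a 16.4 mm wide channel between them, open above
- keeper (a point): middle of the keeper's mouth, at strip level (x 0, y +126 mm of the case): a strapped socket 44 mm wide and 26 mm deep along y, top 70 mm above the worktop, 18 mm wide inside
- disc (a joint): angle of the slotted locking disc about its upright axis, rad, counter-clockwise seen from above, range -0.5 to 3.64. The slot lines up with the bar at 0 and again at 3.14; elsewhere the disc blocks the bar. It turns stiffly (about 0.06 N m, so 2 N at the lug) and stays where it is left
- disc_centre (a point): centre of the disc's top face, on its axis, 66 mm above the worktop, at x 0, y +80 mm of the case. The disc is steel, 84 mm across and 18 mm thick, cut right across by one slot 18 mm wide with mouths flared to 29 mm; the point's y axis runs along the slot
- lug (a point): top of the thumb lug, a black upright post 13 mm thick (18 mm at its 4 mm high foot), 24 mm proud of the disc's top face, top 90 mm above the worktop, 30 mm from the disc's axis, at right angles to the slot: at joint angle 0 it is on the case's +x side, at 1.57 on the +y (keeper) side, at 3.14 on the -x side
- bar: loose steel lock bar, about 280 g, 170 mm long, 14 mm square, nose tapered to 7 mm, lying in the guide; slides with 1 to 3 N. At its rear end an upright push plate, 34 wide, 8 thick, 34 mm high. Origin: bottom centre of the plate's rear face, 48 mm above the worktop; y axis towards the nose. Home: plate against the guide, origin at x 0, y -26 mm of the case; it starts 111 to 126 mm short
- bar_plate (a point): rear face of the bar's push plate, on its middle line, 22 mm above the bar's underside: push here, along the case's +y
- bar_nose (a point): tip of the bar's tapered nose
- jar: bystander: a round jar with a cream lid, 61 mm across, 82 mm high, standing just behind the case. Origin under its centre
- cup: bystander: a small teal-lidded specimen cup, 52 mm across, 57 mm high, standing just behind the case's disc end. Origin under its centre
- tube: bystander: a sample tube lying on the worktop, 87 x 41 x 16 mm. Origin under its centre
- spare_cup: bystander: a teal specimen cup, 52 mm across, 57 mm high, near the right front edge. Origin under its centre
- carton: bystander: a small printed carton, 55 x 85 x 45 mm, in front of the case to the right. Origin under its centre
There are look-alikes about, which are no part of the job. Leave any turquoise look-alike of the bar alone.

How it is judged:
By the outcome, as a careful person would: the job done as asked, in the order asked, and still so for the second after the job is handed in, with the robot touching nothing.
It also fails if it takes over 54 s, if anything falls off the work surface, if the arm or the gripper's body presses on something with over 40 N, if the wrist force passes 120 N, or if a joint passes its speed limit or range.

### The arm

A 6-joint arm with a two-finger parallel gripper is mounted at the origin on a cart in front of the work surface, level with it; the furniture and walls round the work are solid. World frame = base frame: x ahead of the robot, y to its left, z up, the work surface at z = 0. Lengths are in m, angles in rad, forces in N, time in s.
With the tool pointing down it reaches from about 0.4 to 0.825 m from the base axis. Payload 7 kg.
Tool frame: the origin (TCP) lies at the centre of the arm's flange, where the gripper is bolted on; the fingertips stand 178 mm ahead of it and the grasp point (between the pads) lies 159 mm ahead of it (arm.tip_reach is the distance from the TCP to the fingertips, in m); z points along the fingers, y is the direction in which the jaws open and shut (so a half turn about z gives the same grasp; the last joint's range is limited). The gripper opens to 88 mm and grips with 3 to 60 N. Pads are 19 mm wide; open, the fingers measure 130 mm over their backs; the gripper's body (78 mm by 193 mm) begins 47 mm behind the grasp point.
Start: joints at [1.442, 0.359, 0.012, 0, -1.224, -0.288], TCP at [0.273, 0.617, 0.405] pointing down, gripper open.
Joint ranges: [-3.07, 3.07], [-1.43, 2.12], [-1.02, 1.25], [-3.03, 1.67], [-3.05, -0], [-3.03, 3.03]. Speed limits (rad/s): [2.39, 2.39, 3.01, 3.14, 3.14, 3.14].

### API

Orientations are given as [roll, pitch, yaw] about the fixed x, y, z axes, in that order (R = Rz(yaw) Ry(pitch) Rx(roll)).
In Python, from station import arm gives the robot as it stands.
- The arm moves only by the shell command python3 -m inch 'ROWS' [OPENING] [FORCE]. ROWS is JSON, a list that holds one entry, the list of rows, each a list of 6 numbers: the shift along the world's x, y, z in units of 200 mm (1.0 is 200 mm), then the turn, a rotation vector about the world's x, y, z in units of 180 degrees (1.0 is 180 degrees). A call has 1 to 8 rows; each row is the pose to reach, as a shift and turn from the pose commanded when the call began, turning the shorter way round; what a row does not reach only later rows make up. A row lasts 1/8 s, in which the tool goes at most 62.5 mm and 10.7 degrees, less where a joint would pass 70% of its speed; a pose out of reach is approached as far as the arm can. A call with a number of a shift or a turn outside -1 to 1 is refused whole. A call with a gripper value outside its range is refused whole. OPENING is the finger opening in mm, from 0 to 87.6, set as the call begins (- or left out, the last holds). The fingers move at their own pace and stop on an object; FORCE is the grip in N (left out, the last holds). Time passes only in rows, so rows that repeat a pose let the fingers close. It gives the time, the measured TCP pose, the force and the opening at its end, in the units of the state.
- arm.get_state(): the state, without advancing time (a new reading comes with each control period).
- arm.grab_frame(name): name is "scene" or "top"; returns the picture (480x640x3 uint8, blue, green, red); there is no depth.
- arm.camera_params(name): a dict with "vertical_fov" (degrees; the focal length in pixels is half the picture's height over the tangent of half this angle, whatever the lens; pixels are square), "cx", "cy" (the principal point, pixels), "pose" (4x4, takes a point from camera to world coordinates). Camera axes: x right, y down, z forward; pixel columns grow to the right and rows downward; lengths in m; the calibration is good to about 2 mm. A picture is of the moment at which its call begins. camera_params takes no time and is no camera call.
- arm.job_done(): hands the job in, once; it reports no verdict.
Trained networks look in the newest picture that a camera, given by its name, has taken for a name from the list of things; names that differ only in an ending like _2 or _b are one class to them, and where a whole thing is asked for, a point or a joint stands for the part that bears it (a point fixed in the world has none). Each returns a list of dicts, best first, with "score" (0 to 1); they miss things now and then, are a little off and sometimes report something else, mostly with a low value. They report only what shows in the picture. A call takes as long as a camera call. They do not tell look-alikes from the thing itself.
- arm.search_frame(target, camera): "box" ([left, top, right, bottom] in pixels, round what is visible of it).
- arm.regions_of(target, camera): "region" (480x640 bool, what is visible of it) and "box" ([left, top, right, bottom] in pixels, round what is visible of it).
The state is a dict: "t": time; "q": joint angles; "qd": joint speeds; "joint_efforts": joint torques, N m; "eef_pos": TCP position; "ee_rot": TCP orientation; "force": force on the tool from outside, world axes, zero at the start; "moment": the same for the moment, N m; "width": finger opening in m.
Only numpy, scipy, OpenCV 4.12 (cv2) and the standard library are available. Lean on these libraries where they do the work, as an engineer would, in place of code of your own. Each camera call takes 0.05 s, during which the arm holds its last target.

## Working session

There is one attempt and no reset: what is moved stays moved. The work goes in short steps, Python scripts to look and compute and a shell command to move; the robot and the scene stay as the last step left them, time stands still between calls to the robot, and variables do not carry over. Pictures are saved under pics/ and viewed, and the job is handed in when it is done.

```bash
ls; mkdir -p pics; python3 - <<'E'
from station import arm
import cv2
for n in("scene","top"):
    f=arm.grab_frame(n); cv2.imwrite(f"pics/{n}0.png",f); print(n,arm.camera_params(n))
print(arm.get_state(), arm.tip_reach)
E
```

```text
pics
scene {'vertical_fov': 49.814893851965365, 'cx': 317.17782987949386, 'cy': 230.03213763593627, 'pose': array([[ 0.88228875, -0.21770264,  0.41733933,  0.0627193 ],
       [-0.47048893, -0.38078638,  0.79601626, -0.98634786],
       [-0.01437771, -0.89866973, -0.43839023,  0.56617223],
       [ 0.        ,  0.        ,  0.        ,  1.        ]])}
top {'vertical_fov': 42.97364896892677, 'cx': 323.368316226799, 'cy': 251.85492789705995, 'pose': array([[-0.02042189, -0.98233394,  0.18601875,  0.30609605],
       [-0.99955219,  0.02413073,  0.01769545, -0.14924429],
       [-0.02187161, -0.18557407, -0.98238684,  1.27256156],
       [ 0.        ,  0.        ,  0.        ,  1.        ]])}
{'t': 0.1, 'q': array([ 1.44209497e+00,  3.59275462e-01,  1.11563449e-02, -3.25999690e-04,
       -1.22412220e+00, -2.88091915e-01]), 'qd': array([-0.00065171, -0.00037629,  0.00320295,  0.00187796,  0.00063885,
       -0.00124746]), 'joint_efforts': array([-1.55193175e-03, -5.84165168e+01,  2.93751329e+01,  7.01565877e+00,
        1.01446323e-02, -4.79918594e-05]), 'eef_pos': array([0.27319316, 0.61704132, 0.40384134]), 'ee_rot': array([ 3.14012013e+00, -1.16745095e-04, -4.16904173e-01]), 'force': array([0.04893499, 0.18354274, 0.7376831 ]), 'moment': array([ 0.02020992, -0.02357231,  0.00728639]), 'width': 0.08782023596656602} 0.1781
```

View pics/scene0.png

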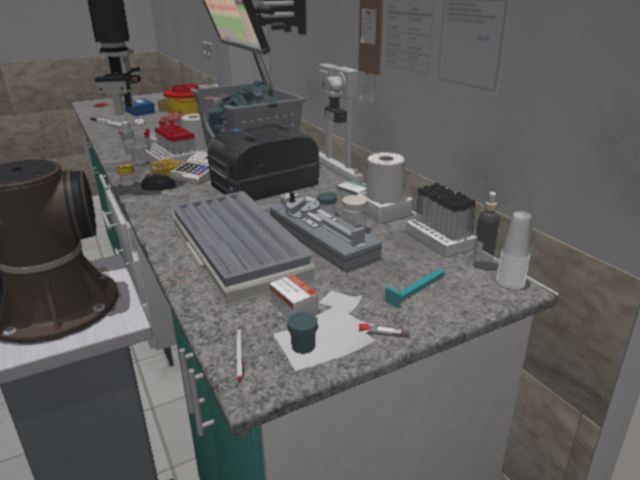

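View pics/top0.png

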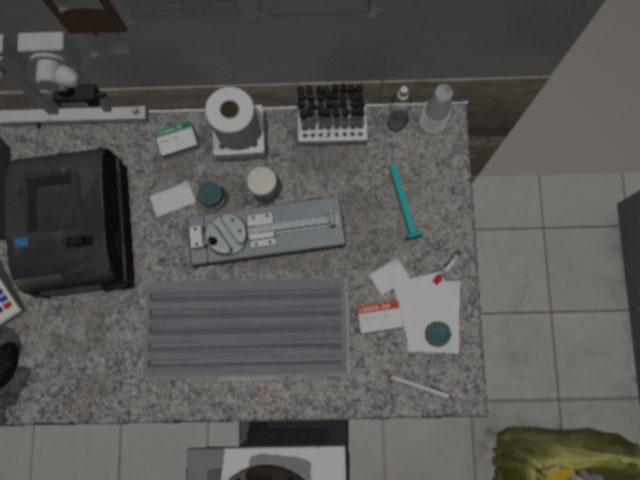

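```bash
python3 - <<'E'
import cv2
f=cv2.imread("pics/top0.png"); cv2.imwrite("pics/c1.png",cv2.resize(f[180:280,180:360],None,fx=4.4,fy=4.4,interpolation=cv2.INTER_CUBIC))
f=cv2.imread("pics/scene0.png"); cv2.imwrite("pics/c2.png",cv2.resize(f[180:275,260:390],None,fx=6,fy=6,interpolation=cv2.INTER_CUBIC))
E
```

```text
(no output)
```

View pics/c1.png

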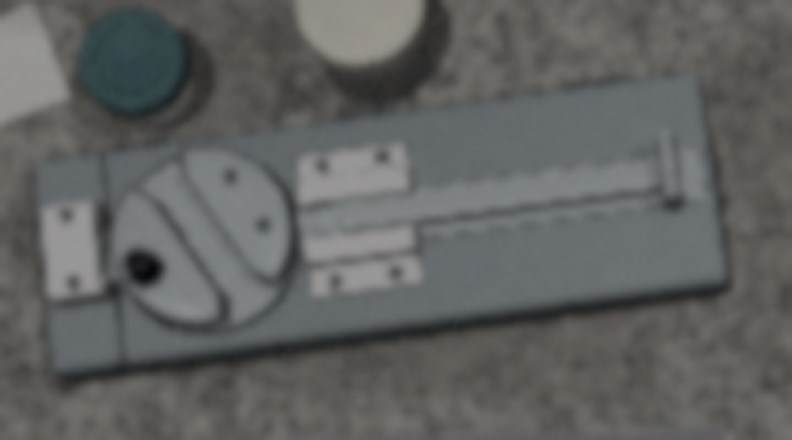

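View pics/c2.png

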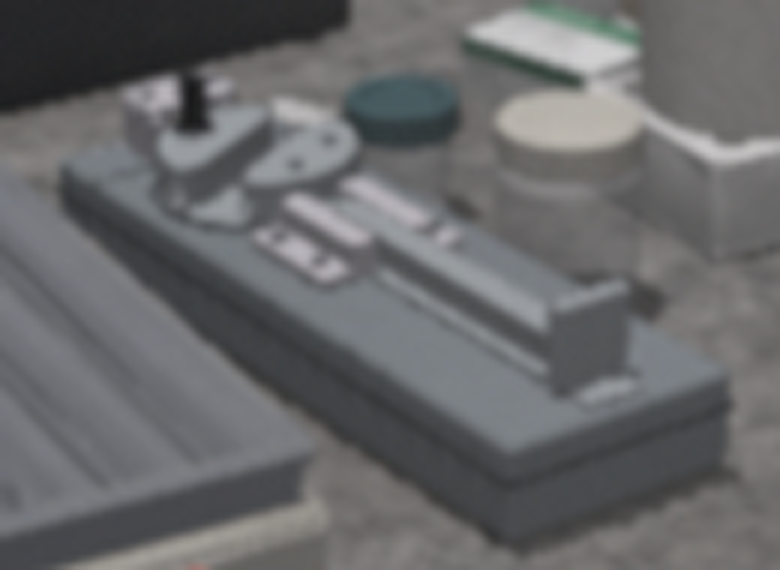

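```bash
cat > h.py <<'E'
import numpy as np, cv2
from station import arm
def proj(n,P):
    c=arm.camera_params(n); T=np.linalg.inv(np.array(c["pose"])); P=np.atleast_2d(P)
    q=P@T[:3,:3].T+T[:3,3]; f=240/np.tan(np.radians(c["vertical_fov"])/2)
    return np.c_[q[:,0]/q[:,2]*f+c["cx"], q[:,1]/q[:,2]*f+c["cy"]]
def ray(n,uv,z):
    c=arm.camera_params(n); T=np.array(c["pose"]); f=240/np.tan(np.radians(c["vertical_fov"])/2)
    d=T[:3,:3]@np.array([(uv[0]-c["cx"])/f,(uv[1]-c["cy"])/f,1]); return T[:3,3]+d*(z-T[2,3])/d[2]
def case2w(p,P):
    P=np.atleast_2d(P)/1000; c,s=np.cos(p[2]),np.sin(p[2])
    return np.c_[p[0]+c*P[:,0]-s*P[:,1], p[1]+s*P[:,0]+c*P[:,1], P[:,2]]
E
python3 - <<'E'
from h import *
from scipy.optimize import least_squares
M=np.array([[52,160,45],[52,-160,45],[-52,-160,45],[-52,160,45],[0,80,66.]])
top=(np.array([[38,160],[697,80],[728,287],[55,368],[203,238]])+.5)/4.4+[180,180]-.5
S=np.array([[52,-160,45],[-52,-160,45],[-52,160,45]])
sc=(np.array([[728,382],[510,458],[62,185]])+.5)/6+[260,180]-.5
fu=lambda p:np.r_[(proj("top",case2w(p,M))-top).ravel(),(proj("scene",case2w(p,S))-sc).ravel()]
for g in (lambda p:fu(p)[:10],lambda p:fu(p)[10:],fu):
    r=least_squares(g,[.55,0,0]);print(r.x.round(4),r.fun.reshape(-1,2).round(1).tolist())
p=r.x;np.save("case.npy",p)
def topc(u,v): return np.array([(u+.5)/4.4+179.5,(v+.5)/4.4+179.5])
c,s=np.cos(p[2]),np.sin(p[2]);R=np.array([[c,s],[-s,c]])
for nm,uv,z in (("lug",(147,262),.09),("plate top",(668,160),.082),("plate front end",(675,205),.082),("plate back",(665,133),.082)):
    w=ray("top",topc(*uv),z); print(nm,w.round(4),(R@(w[:2]-p[:2])*1000).round(1))
for n in ("bar","bar_plate","lug","disc","case","jar","cup","carton","tube","spare_cup"):
    for d in arm.search_frame(n,"top")[:2]: print(n,round(d["score"],2),np.round(d["box"],1))
E
```

```text
[ 0.5865 -0.0092  0.1   ] [[-1.2, -0.3], [1.5, -0.9], [0.8, 0.6], [-1.1, 1.2], [-0.1, -0.7]]
[ 0.5821 -0.0164  0.1047] [[1.6, 0.4], [-0.4, 1.2], [-1.4, -3.1]]
[ 0.5861 -0.0099  0.1006] [[-0.8, -0.1], [1.8, -0.8], [1.2, 0.8], [-0.7, 1.5], [0.3, -0.5], [1.3, -1.1], [-0.7, -0.5], [-0.7, -4.4]]
lug [0.5611 0.0911 0.09  ] [-14.7 103. ]
plate top [ 0.6045 -0.1455  0.082 ] [   4.7 -136.7]
plate front end [ 0.5833 -0.1482  0.082 ] [ -16.7 -137.3]
plate back [ 0.6172 -0.1444  0.082 ] [  17.5 -136.9]
bar 0.84 [249.7 210.7 334.2 233.6]
bar 0.58 [393.4 165.7 425.3 240. ]
bar_plate 0.62 [388.2 160.  423.7 242.9]
bar_plate 0.59 [251.6 207.6 334.6 233. ]
lug 0.9 [202.8 215.6 245.7 254.7]
case 0.77 [185.3 195.9 346.  266.5]
jar 0.88 [247.2 165.9 278.2 203.3]
cup 0.62 [197.1 183.6 222.8 211.5]
carton 0.81 [357.4 299.7 400.3 332.3]
carton 0.72 [243.6 165.4 277.9 207.5]
tube 0.75 [434.4 248.6 459.7 287.7]
spare_cup 0.92 [425.8 319.8 452.  345.1]
```

```bash
cat >> h.py <<'E'
K={"top":0.,"scene":0.}
def dist(n,uv,k):
    c=arm.camera_params(n); f=240/np.tan(np.radians(c["vertical_fov"])/2)
    d=(uv-[c["cx"],c["cy"]])/f; r=(d**2).sum(1,keepdims=True); return d*(1+k*r)*f+[c["cx"],c["cy"]]
E
python3 - <<'E'
from h import *
from scipy.optimize import least_squares
M=np.array([[52,160,45],[52,-160,45],[-52,-160,45],[-52,160,45],[0,80,66.],[22,152,70],[22,126,70],[-22,126,70],[-22,152,70]])
top=(np.array([[38,160],[697,80],[728,287],[55,368],[203,238],[43,205],[97,200],[103,293],[50,299]])+.5)/4.4+[180,180]-.5
for fk in (0,1):
  fu=lambda p:(dist("top",proj("top",case2w(p,M)),fk*p[3])-top).ravel()
  r=least_squares(fu,[.55,0,0,0]);print(r.x.round(4),r.fun.reshape(-1,2).round(1).tolist())
f=cv2.imread("pics/top0.png")
# straightness: front edge & back edge
g=cv2.cvtColor(f,cv2.COLOR_BGR2GRAY); cv2.imwrite("pics/c3.png",cv2.resize(f[390:440,0:500],(800,240)))
for nm,uv,z in (("roll base",(238,155),0),("roll top far",(230,90),.1),("printer right edge top",(125,220),.12),("printer right edge base",(128,220),0),("tray right top",(347,280),.04),("tray back",(250,280),.04)):
    print(nm,ray("top",uv,z).round(3))
E
```

```text
[ 0.5864 -0.0091  0.1002  0.    ] [[-1.2, -0.3], [1.4, -0.9], [0.7, 0.7], [-1.1, 1.3], [-0.2, -0.7], [-0.3, 0.2], [0.1, -0.2], [0.6, -0.3], [-0.1, -0.1]]
[ 0.5866 -0.0067  0.0985 -0.2576] [[-0.4, 0.0], [0.3, -0.7], [-0.4, 0.7], [-0.6, 1.0], [-0.6, -0.7], [0.4, 0.4], [0.4, -0.1], [0.6, -0.4], [0.3, -0.2]]
roll base [0.768 0.057 0.   ]
roll top far [0.874 0.058 0.1  ]
printer right edge top [0.597 0.259 0.12 ]
printer right edge base [0.627 0.294 0.   ]
tray right top [ 0.48  -0.174  0.04 ]
tray back [0.485 0.024 0.04 ]
```

View pics/c3.png

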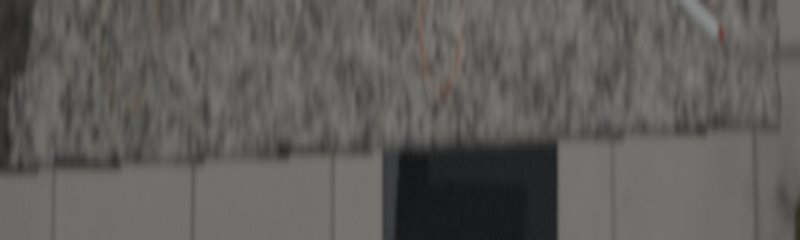

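```bash
python3 -m inch '[[[0.12,-0.2,0,0,0,-0.03],[0.36,-0.6,0,0,0,-0.09],[0.6,-0.98,0,0,0,-0.15],[0.6,-0.98,0,0,0,-0.15]]]' 0 10
```

```text
t: 1.1
eef_pos: [0.394, 0.4193, 0.405]
ee_rot: [-3.141, 0.0, -0.891]
force: [0.7, 0.3, 0.1]
width: 0.0533
```

```bash
python3 -m inch '[[[0.3,-0.3,0,0,0,-0.05],[0.5,-0.6,0,0,0,-0.1],[0.7,-0.9,0,0,0,-0.15],[0.7,-0.9,0,0,0,-0.185],[0.7,-0.9,0,0,0,-0.185]]]'
```

```text
t: 1.72
eef_pos: [0.5345, 0.2388, 0.4047]
ee_rot: [-3.142, -0.0, -1.474]
force: [0.6, 0.2, -0.6]
width: 0.0039
```

```bash
python3 -m inch '[[[0.06,-0.3,0,0,0,0],[0.118,-0.585,-0.1,0,0,0],[0.118,-0.585,-0.375,0,0,0],[0.118,-0.585,-0.375,0,0,0],[0.118,-0.585,-0.375,0,0,0]]]'
python3 - <<'E'
from h import *
s=arm.get_state(); print(s["eef_pos"],s["ee_rot"],s["width"])
for n in("scene","top"): cv2.imwrite(f"pics/{n}1.png",arm.grab_frame(n))
a=cv2.imread("pics/top1.png")[150:290,150:370];b=cv2.imread("pics/scene1.png")[140:280,220:440]
cv2.imwrite("pics/c4.png",cv2.resize(np.vstack([a,b]),None,fx=2.1,fy=2.1,interpolation=cv2.INTER_CUBIC))
E
```

```text
t: 2.35
eef_pos: [0.5575, 0.1253, 0.3314]
ee_rot: [-3.14, -0.0, -1.467]
force: [0.1, 0.5, 0.7]
width: 0.0006
[0.55746616 0.12528247 0.33135663] [-3.14004764e+00 -1.47059385e-04 -1.46728595e+00] 0.0006248863744050326
```

View pics/c4.png

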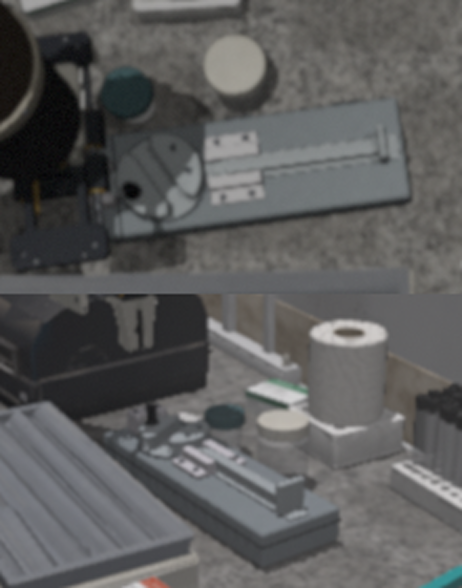

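```bash
python3 -m inch '[[[0,0,-0.25,0,0,0],[0,0,-0.37,0,0,0],[0,0,-0.37,0,0,0],[0,0,-0.37,0,0,0]]]'
python3 - <<'E'
from h import *
s=arm.get_state(); print(s["eef_pos"],s["force"])
for n in("scene","top"): cv2.imwrite(f"pics/{n}2.png",arm.grab_frame(n))
a=cv2.imread("pics/top2.png")[190:270,170:290];b=cv2.imread("pics/scene2.png")[160:240,240:360]
cv2.imwrite("pics/c5.png",cv2.resize(np.vstack([a,b]),None,fx=3.7,fy=3.7,interpolation=cv2.INTER_CUBIC))
p=np.load("case.npy");t=s["eef_pos"]; c,q=np.cos(.1),np.sin(.1)
print(np.array([[c,q],[-q,c]])@(t[:2]-[.5864,-.0091]))
E
```

```text
t: 2.95
eef_pos: [0.5577, 0.125, 0.2576]
ee_rot: [-3.139, 0.001, -1.468]
force: [0.6, -0.2, 0.2]
width: 0.0003
[0.55765881 0.12501038 0.25762787] [ 0.59910161 -0.17657911  0.17037151]
[-0.01520891  0.13630972]
```

View pics/c5.png

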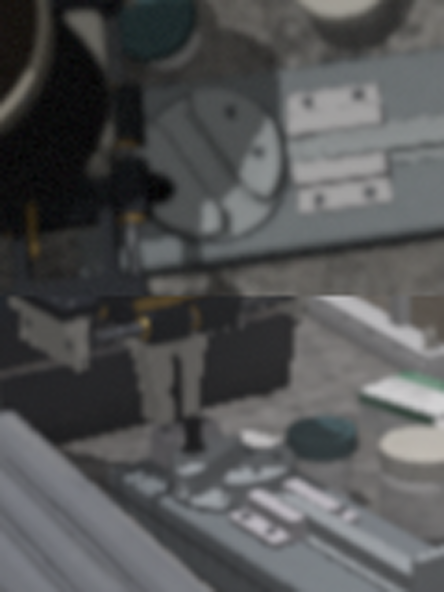

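```bash
python3 -m inch '[[[0,-0.02,-0.012,0,0,0],[-0.003,-0.045,-0.012,0,0,0],[-0.006,-0.07,-0.012,0,0,0],[-0.009,-0.1,-0.012,0,0,0],[-0.0125,-0.127,-0.012,0,0,0],[-0.0125,-0.127,-0.012,0,0,0]]]'
python3 - <<'E'
from h import *
s=arm.get_state(); print(s["eef_pos"],s["force"])
for n in("scene","top"): cv2.imwrite(f"pics/{n}3.png",arm.grab_frame(n))
a=cv2.imread("pics/top3.png")[190:270,170:290];b=cv2.imread("pics/scene3.png")[160:240,240:360]
cv2.imwrite("pics/c6.png",cv2.resize(np.vstack([a,b]),None,fx=3.7,fy=3.7,interpolation=cv2.INTER_CUBIC))
t=s["eef_pos"]; c,q=np.cos(.1),np.sin(.1)
print(np.array([[c,q],[-q,c]])@(t[:2]-[.5864,-.0091]))
E
```

```text
t: 3.8
eef_pos: [0.5509, 0.1003, 0.2523]
ee_rot: [3.135, 0.003, -1.47]
force: [-19.4, 16.3, 8.1]
width: 0.0003
[0.55087809 0.10028149 0.2522862 ] [-19.39317021  16.28462506   8.12390271]
[-0.02442452  0.11238131]
```

View pics/c6.png

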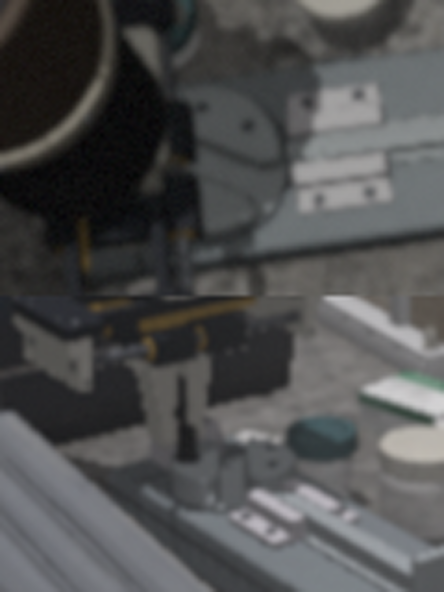

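```bash
python3 -m inch '[[[-0.022,-0.003,0,0,0,0],[-0.03,-0.02,0,0,0,0],[-0.038,-0.04,0,0,0,0],[-0.038,-0.04,0,0,0,0]]]'
python3 - <<'E'
from h import *
s=arm.get_state(); print(s["eef_pos"],s["force"])
for n in("scene","top"): cv2.imwrite(f"pics/{n}4.png",arm.grab_frame(n))
a=cv2.imread("pics/top4.png")[190:270,170:290];b=cv2.imread("pics/scene4.png")[160:240,240:360]
cv2.imwrite("pics/c7.png",cv2.resize(np.vstack([a,b]),None,fx=3.7,fy=3.7,interpolation=cv2.INTER_CUBIC))
t=s["eef_pos"]; c,q=np.cos(.1),np.sin(.1)
print(np.array([[c,q],[-q,c]])@(t[:2]-[.5864,-.0091]))
E
```

```text
t: 4.4
eef_pos: [0.5465, 0.0905, 0.2533]
ee_rot: [3.141, 0.0, -1.47]
force: [-1.4, 1.7, -0.2]
width: 0.0003
[0.54653538 0.09049885 0.25325063] [-1.35260699  1.69675367 -0.17015578]
[-0.02972217  0.10308109]
```

View pics/c7.png

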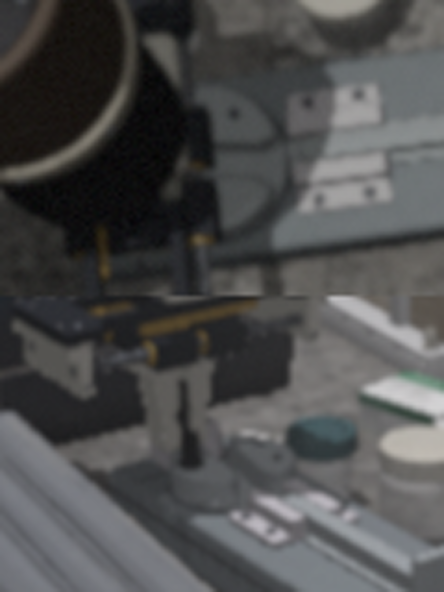

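```bash
python3 -m inch '[[[0,-0.015,0,0,0,0],[0.001,-0.03,0,0,0,0],[0.001,-0.03,0,0,0,0]]]'
python3 - <<'E'
from h import *
s=arm.get_state(); print(s["eef_pos"],s["force"])
for n in("scene","top"): cv2.imwrite(f"pics/{n}5.png",arm.grab_frame(n))
a=cv2.imread("pics/top5.png")[200:265,190:290];b=cv2.imread("pics/scene5.png")[180:245,260:360]
cv2.imwrite("pics/c8.png",cv2.resize(np.vstack([a,b]),None,fx=4.6,fy=4.6,interpolation=cv2.INTER_CUBIC))
t=s["eef_pos"]; c,q=np.cos(.1),np.sin(.1)
print(np.array([[c,q],[-q,c]])@(t[:2]-[.5864,-.0091]))
E
```

```text
t: 4.88
eef_pos: [0.547, 0.0845, 0.2533]
ee_rot: [-3.142, -0.0, -1.469]
force: [-1.1, 0.8, 0.1]
width: 0.0002
[0.54704491 0.0844924  0.25326117] [-1.1377686   0.75798013  0.11295083]
[-0.02981483  0.09705378]
```

View pics/c8.png

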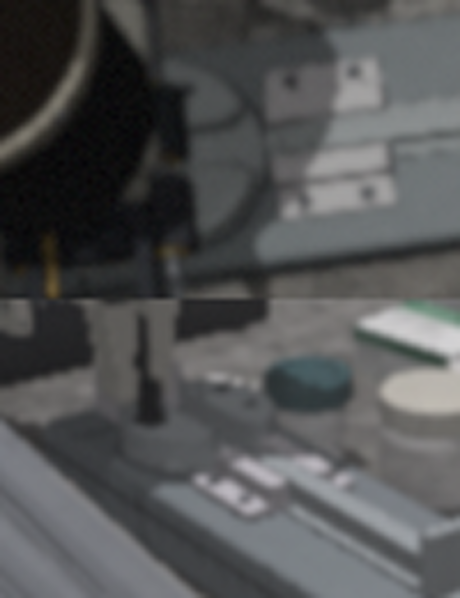

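```bash
python3 -m inch '[[[-0.002,0.04,0,0,0,0],[-0.002,0.04,0.25,0,0,0],[0.05,-0.2,0.35,0,0,0],[0.1,-0.5,0.35,0,0,0],[0.15,-0.8,0.35,0,0,0],[0.15,-0.9,0.35,0,0,0]]]'
python3 -m inch '[[[0.06,-0.2,0,0,0,0],[0.13,-0.385,0,0,0,0],[0.13,-0.385,0,0,0,0],[0.13,-0.385,0,0,0,0]]]'
python3 - <<'E'
from h import *
s=arm.get_state(); print(s["eef_pos"],s["force"])
for n in("scene","top"): cv2.imwrite(f"pics/{n}6.png",arm.grab_frame(n))
a=cv2.imread("pics/top6.png")[190:270,180:360];b=cv2.imread("pics/scene6.png")[180:260,220:400]
cv2.imwrite("pics/c9.png",cv2.resize(np.vstack([a,b]),None,fx=3.7,fy=3.7,interpolation=cv2.INTER_CUBIC))
E
```

```text
t: 5.72
eef_pos: [0.5775, -0.0977, 0.3234]
ee_rot: [-3.141, -0.001, -1.472]
force: [0.0, 0.3, 0.0]
width: 0.0007
t: 6.22
eef_pos: [0.603, -0.1718, 0.323]
ee_rot: [3.141, 0.0, -1.469]
force: [0.4, 0.5, -0.1]
width: 0.0005
[ 0.602977   -0.17178893  0.32303659] [ 0.42671475  0.51111224 -0.06806672]
```

View pics/c9.png

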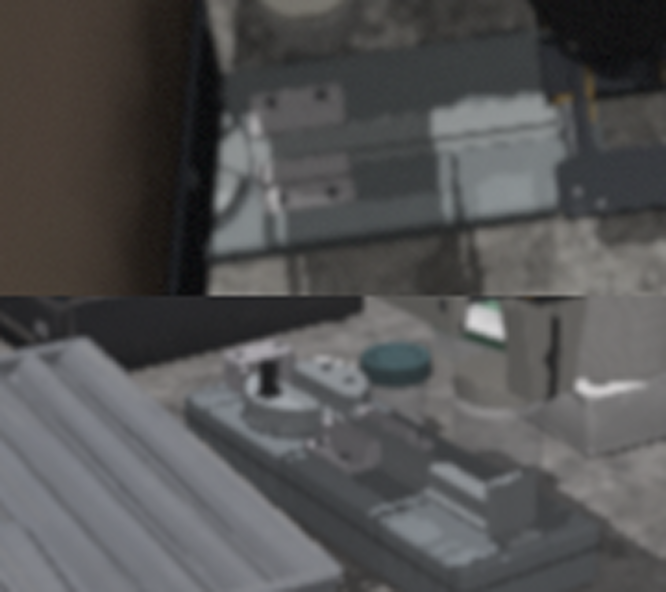

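```bash
python3 -m inch '[[[-0.1,-0.3,0,0,0,0],[-0.2,-0.6,0,0,0,0],[-0.3,-0.9,0,0,0,0],[-0.3,-1,0,0,0,0]]]'
python3 - <<'E'
from h import *
for n in("scene","top"): cv2.imwrite(f"pics/{n}7.png",arm.grab_frame(n))
a=cv2.imread("pics/top7.png")[200:265,185:285];b=cv2.imread("pics/scene7.png")[185:250,255:355]
cv2.imwrite("pics/c10.png",cv2.resize(np.vstack([a,b]),None,fx=4.6,fy=4.6,interpolation=cv2.INTER_CUBIC))
E
```

```text
t: 6.82
eef_pos: [0.5417, -0.3739, 0.3236]
ee_rot: [-3.141, -0.0, -1.471]
force: [0.3, -0.0, -0.2]
width: 0.0006
```

View pics/c10.png

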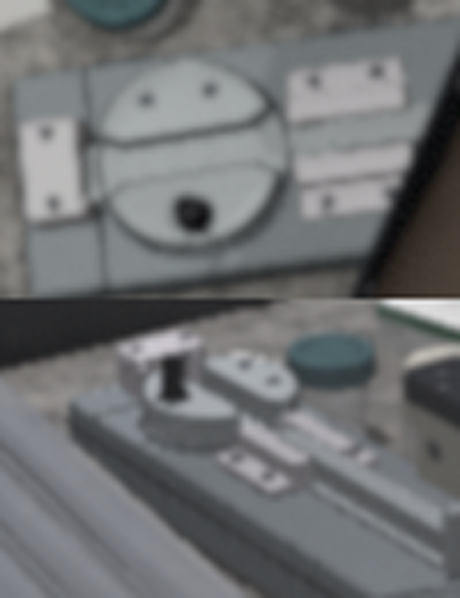

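```bash
python3 - <<'E'
from h import *
p=[.5864,-.0091,.1002]
def px(u,v): return np.array([(u+.5)/4.6+184.5,(v+.5)/4.6+199.5])
c,s=np.cos(p[2]),np.sin(p[2]);R=np.array([[c,s],[-s,c]])
f=lambda u,v,z:R@(ray("top",px(u,v),z)[:2]-p[:2])*1000
print("lug",f(192,212,.09))
for a,b in (((148,99),(210,90)),((130,143),(250,125)),((130,180),(270,160))):
    A=f(*a,.066);B=f(*b,.066);print(A,B,np.degrees(np.arctan2(-(A-B)[0],(A-B)[1])))
print("disc l/r edge",f(97,160,.066),f(288,150,.066),f(180,55,.066),f(195,250,.066))
im=cv2.imread("pics/top7.png")
b=cv2.imread("pics/c10.png")[:299].copy()
for dth in (0,):
  for x in(9,-9):
    q=proj("top",case2w(p,[[x,40,66],[x,120,66]])); q=(q-[184.5,199.5])*4.6-.5
    cv2.line(b,*[tuple(int(t) for t in r) for r in q],(0,0,255),1)
cv2.imwrite("pics/c11.png",cv2.resize(b,None,fx=1.7,fy=1.7))
E
```

```text
lug [-31.66012808  77.05276671]
[27.04673669 95.67993389] [27.66788617 67.89807937] 1.2808113753479626
[  8.10497617 105.37816429] [ 9.56226737 51.73154872] 1.5560367773799757
[ -8.57845511 106.83094504] [-7.33757242 44.44165239] 1.1394257805219936
disc l/r edge [  2.26246742 120.58786216] [-3.83354359 36.09130346] [45.30913781 79.71911379] [-43.47880679  81.11228047]
```

View pics/c11.png

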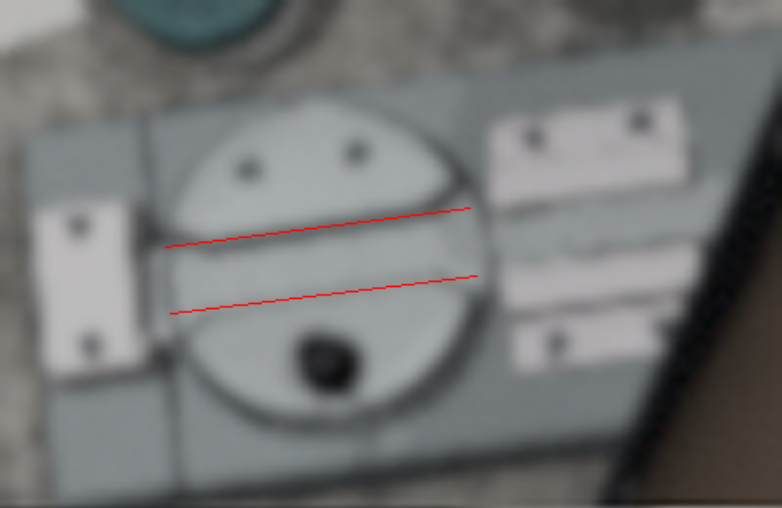

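```bash
python3 -m inch '[[[0.1,0.3,0,0,0,0],[0.2,0.6,0,0,0,0],[0.3,0.9,0,0,0,0],[0.31,0.99,0,0,0,0],[0.31,0.99,-0.2,0,0,0],[0.31,0.99,-0.3,0,0,0],[0.31,0.99,-0.3,0,0,0]]]'
python3 - <<'E'
from h import *
s=arm.get_state(); print(s["eef_pos"],s["force"])
for n in("scene","top"): cv2.imwrite(f"pics/{n}8.png",arm.grab_frame(n))
a=cv2.imread("pics/top8.png")[190:270,250:390];b=cv2.imread("pics/scene8.png")[180:275,270:410]
cv2.imwrite("pics/c12.png",cv2.resize(np.vstack([a,b]),None,fx=3.4,fy=3.4,interpolation=cv2.INTER_CUBIC))
t=s["eef_pos"]; c,q=np.cos(.1),np.sin(.1)
print(np.array([[c,q],[-q,c]])@(t[:2]-[.5864,-.0091]))
E
```

```text
t: 7.8
eef_pos: [0.6044, -0.1732, 0.2618]
ee_rot: [3.138, 0.0, -1.468]
force: [0.8, -0.9, -0.2]
width: 0.0005
[ 0.60437146 -0.17315714  0.26183812] [ 0.78342928 -0.92780484 -0.23667889]
[ 0.0015033  -0.16503169]
```

View pics/c12.png

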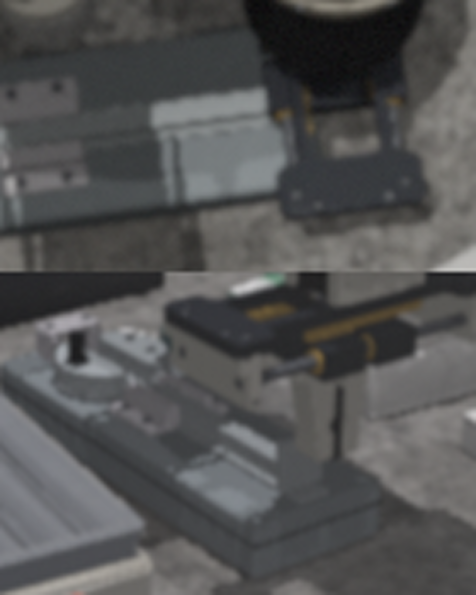

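```bash
python3 -m inch '[[[-0.005,0,-0.1,0,0,0],[-0.008,0,-0.115,0,0,0],[-0.008,0,-0.115,0,0,0],[-0.011,0.03,-0.115,0,0,0],[-0.014,0.06,-0.115,0,0,0],[-0.017,0.09,-0.115,0,0,0],[-0.02,0.12,-0.115,0,0,0],[-0.023,0.15,-0.115,0,0,0]]]'
```

```text
t: 8.9
eef_pos: [0.6006, -0.144, 0.2407]
ee_rot: [-3.141, -0.001, -1.469]
force: [0.5, -4.0, 3.3]
width: 0.0003
```

```bash
python3 -m inch '[[[-0.003,0.03,0,0,0,0],[-0.006,0.06,0,0,0,0],[-0.009,0.09,0,0,0,0],[-0.012,0.12,0,0,0,0],[-0.015,0.15,0,0,0,0],[-0.015,0.15,0,0,0,0]]]'
python3 - <<'E'
from h import *
s=arm.get_state(); print(s["eef_pos"],s["force"])
for n in("scene","top"): cv2.imwrite(f"pics/{n}9.png",arm.grab_frame(n))
a=cv2.imread("pics/top9.png")[190:270,190:330];b=cv2.imread("pics/scene9.png")[180:275,260:400]
cv2.imwrite("pics/c13.png",cv2.resize(np.vstack([a,b]),None,fx=3.4,fy=3.4,interpolation=cv2.INTER_CUBIC))
t=s["eef_pos"]; c,q=np.cos(.1),np.sin(.1)
print(np.array([[c,q],[-q,c]])@(t[:2]-[.5864,-.0091]))
E
```

```text
t: 9.65
eef_pos: [0.5972, -0.1134, 0.2399]
ee_rot: [3.141, 0.001, -1.469]
force: [0.2, -0.4, -0.2]
width: 0.0004
[ 0.5971915  -0.1134236   0.23994399] [ 0.18376869 -0.35241804 -0.21783279]
[ 0.00032261 -0.10487977]
```

View pics/c13.png

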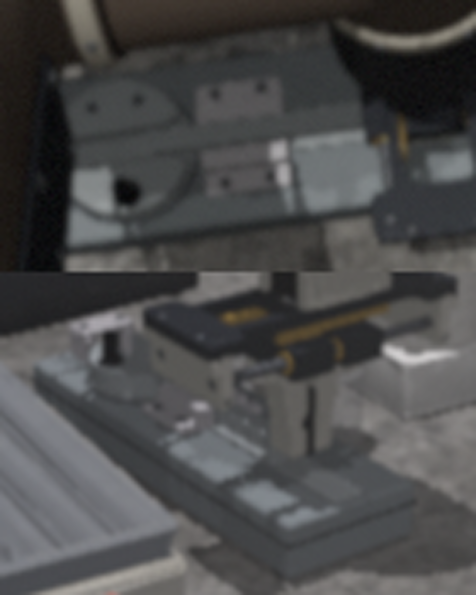

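```bash
python3 -m inch '[[[-0.003,0.03,0,0,0,0],[-0.006,0.06,0,0,0,0],[-0.009,0.09,0,0,0,0],[-0.012,0.12,0,0,0,0],[-0.015,0.15,0,0,0,0]]]'
```

```text
t: 10.38
eef_pos: [0.5943, -0.0838, 0.2402]
ee_rot: [3.141, -0.0, -1.469]
force: [-0.9, -2.0, -0.9]
width: 0.0006
```

```bash
python3 -m inch '[[[-0.0025,0.025,0,0,0,0],[-0.005,0.05,0,0,0,0],[-0.0075,0.075,0,0,0,0],[-0.01,0.1,0,0,0,0],[-0.0125,0.125,0,0,0,0]]]'
```

```text
t: 11.0
eef_pos: [0.5918, -0.0589, 0.2402]
ee_rot: [3.142, -0.0, -1.469]
force: [0.0, -1.2, -0.5]
width: 0.0005
```

```bash
python3 -m inch '[[[-0.002,0.015,0,0,0,0],[-0.003,0.03,0,0,0,0],[-0.0045,0.045,0,0,0,0],[-0.0055,0.055,0,0,0,0]]]'
```

```text
t: 11.5
eef_pos: [0.5907, -0.0481, 0.2402]
ee_rot: [3.141, -0.0, -1.469]
force: [-0.9, -1.7, -1.1]
width: 0.0004
```

```bash
python3 -m inch '[[[-0.0005,0.005,0,0,0,0],[-0.001,0.01,0,0,0,0],[-0.0015,0.015,0,0,0,0]]]'
```

```text
t: 11.88
eef_pos: [0.5904, -0.0453, 0.2402]
ee_rot: [3.141, -0.0, -1.469]
force: [-0.6, -2.2, -0.5]
width: 0.0005
```

```bash
python3 -m inch '[[[-0.0005,0.005,0,0,0,0],[-0.001,0.01,0,0,0,0],[-0.001,0.01,0,0,0,0]]]'
```

```text
t: 12.25
eef_pos: [0.5903, -0.0437, 0.2402]
ee_rot: [3.141, -0.001, -1.469]
force: [-0.7, -6.8, -2.1]
width: 0.0004
```

```bash
python3 -m inch '[[[-0.0003,0.004,0,0,0,0],[-0.0007,0.008,0,0,0,0],[-0.0007,0.008,0,0,0,0]]]'
```

```text
t: 12.62
eef_pos: [0.5903, -0.0432, 0.2403]
ee_rot: [3.141, -0.002, -1.469]
force: [2.8, -13.9, -2.9]
width: 0.0005
```

Hard stop (1.6 mm commanded, 0.5 mm moved, 14 N). Back off, lift and move aside for a look.

```bash
python3 -m inch '[[[0.005,-0.08,0,0,0,0],[0.005,-0.1,0,0,0,0],[0.005,-0.1,0.4,0,0,0],[0,-0.4,0.5,0,0,0],[-0.1,-0.7,0.5,0,0,0],[-0.15,-1,0.5,0,0,0]]]'
python3 -m inch '[[[-0.1,-0.3,0,0,0,0],[-0.15,-0.6,0,0,0,0],[-0.2,-0.8,0,0,0,0],[-0.2,-0.8,0,0,0,0]]]'
python3 - <<'E'
from h import *
for n in("scene","top"): cv2.imwrite(f"pics/{n}10.png",arm.grab_frame(n))
a=cv2.imread("pics/top10.png")[190:270,180:350];b=cv2.imread("pics/scene10.png")[180:275,245:415]
cv2.imwrite("pics/c14.png",cv2.resize(np.vstack([a,b]),None,fx=3.4,fy=3.4,interpolation=cv2.INTER_CUBIC))
E
```

```text
t: 13.38
eef_pos: [0.5608, -0.237, 0.3416]
ee_rot: [-3.139, -0.0, -1.468]
force: [1.4, 0.1, -0.4]
width: 0.0005
t: 13.88
eef_pos: [0.5202, -0.3985, 0.3397]
ee_rot: [-3.142, 0.0, -1.473]
force: [-0.3, 0.5, -1.0]
width: 0.0006
```

View pics/c14.png

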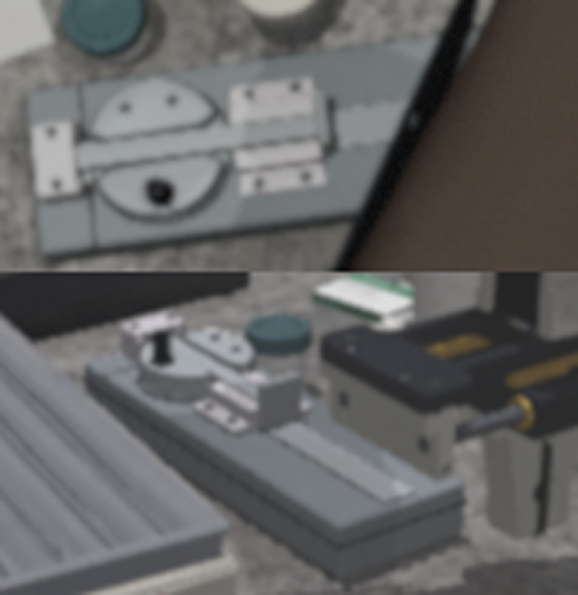

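View pics/top10.png

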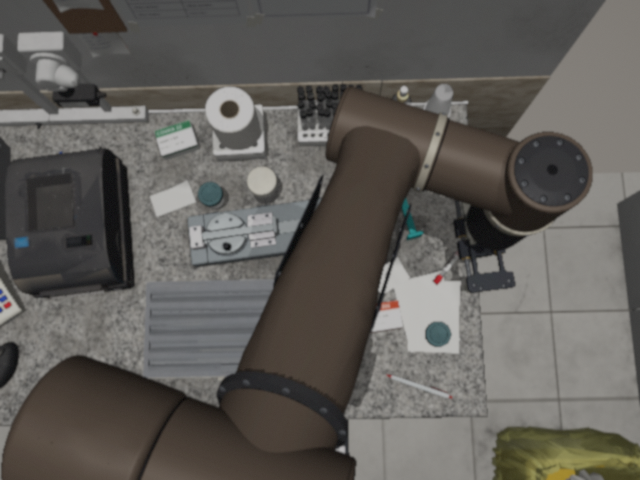

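```bash
python3 - <<'E'
from h import *
p=[.5864,-.0091,.1002];c,s=np.cos(p[2]),np.sin(p[2]);R=np.array([[c,s],[-s,c]])
for u,v,z in((330,125,.082),(160,190,.09)):
    print(R@(ray("top",np.array([(u+.5)/3.4+179.5,(v+.5)/3.4+189.5]),z)[:2]-p[:2])*1000)
a=cv2.imread("pics/top0.png").astype(int);b=cv2.imread("pics/top10.png").astype(int)
for n,(x0,y0,x1,y1) in dict(jar=(245,163,280,200),cup=(195,180,225,210),spare=(422,317,455,348),tube=(432,248,462,288)).items():
    print(n,abs(a-b)[y0:y1,x0:x1].mean().round(1))
E
```

```text
[ -3.21877689 -25.92236104]
[-31.41376894  76.31418086]
jar 28.4
cup 21.7
spare 27.6
tube 23.8
```

```bash
python3 - <<'E'
from h import *
a=cv2.imread("pics/top0.png");b=cv2.imread("pics/top10.png")
for n,(x0,y0,x1,y1) in dict(jar=(245,163,280,200),cup=(195,180,225,210),spare=(422,317,455,348),tube=(432,248,462,288),carton=(385,300,403,333)).items():
    r=cv2.matchTemplate(b[y0-6:y1+6,x0-6:x1+6],a[y0:y1,x0:x1],cv2.TM_CCOEFF_NORMED);_,m,_,l=cv2.minMaxLoc(r);print(n,round(m,2),l[0]-6,l[1]-6)
f=cv2.imread("pics/top10.png")[205:245,245:295]; g=cv2.imread("pics/scene10.png")[195:240,295:345]
cv2.imwrite("pics/c15.png",cv2.resize(np.vstack([f,g]),None,fx=7,fy=7,interpolation=cv2.INTER_CUBIC))
E
```

```text
jar 1.0 0 0
cup 1.0 0 0
spare 1.0 0 0
tube 0.81 0 0
carton 1.0 0 0
```

View pics/c15.png

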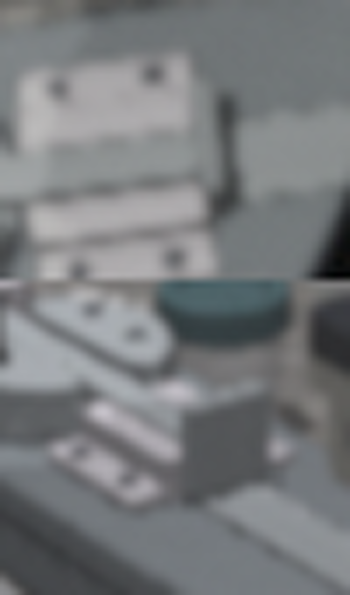

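```bash
python3 - <<'E'
from station import arm
print(arm.job_done())
E
```

```text
the job is handed in; nothing more can be done
None
```

The case is locked and the job was handed in at about 14 s of the 54 s allowed, with the arm clear of everything.

**Disc:** I pushed the thumb lug with closed fingers until the slot lined up with the bar at the 3.14 end. The top camera showed it about 1.3° past exact, inside the slot's clearance. Midway the lug pressed on the fingers with about 25 N, probably caught in the gap between the two tips. I moved the tool to follow its arc and the force fell to about 2 N.

**Bar:** I then pushed the end plate along the guide. The force stayed at 4 N or less until a firm stop, which reached about 14 N at the place expected for home. The bar was never gripped or lifted.

**Last checks:**
- **Bar position:** the final pictures show the bar through the disc and into the keeper, with the plate up against the guide.
- **Disagreement:** one pixel measurement put the plate's middle about 4 mm short of home. In the close crop that pixel was on the dark shadow behind the plate. The plate itself shows next to the guide, which agrees with the firm stop.
- **Bystanders:** the jar, both cups and the carton match their starting pictures with no shift. The tube also showed no shift, but its match was weaker (0.81).

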